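Shut the hatch of a dry-storage case and lock its quarter-turn fastener

ROBOT

A 6-joint arm with a two-finger parallel gripper is mounted at the origin on a cart in front of the work surface, level with it; the furniture and walls round the work are solid. World frame = base frame: x ahead of the robot, y to its left, z up, the work surface at z = 0. Lengths are in m, angles in rad, forces in N, time in s.
With the tool pointing down it reaches from about 0.25 to 0.775 m from the base axis. Payload 4 kg.
Tool frame: the origin (TCP) lies midway between the tips of the shut fingers; the grasp point (between the pads) lies 19 mm behind it (robot.tcp_to_grasp is the distance from the TCP to the grasp point, in m); x points along the fingers, y is the direction in which the jaws open and shut, and the axes are right-handed (so a half turn about x gives the same grasp; the last joint's range is limited). The gripper opens to 94 mm and grips with 3 to 60 N. Pads are 16 mm wide; open, the fingers measure 119 mm over their backs; the gripper's body (75 mm by 177 mm) begins 78 mm behind the grasp point.
Start: joints at [-1.318, 0.087, 1.371, -0, 1.684, -0.103], TCP at [0.192, -0.516, 0.206] pointing down, gripper open.
Joint ranges: [-3.1, 3.1], [-0.76, 2.03], [0.27, 2.55], [-1.08, 4.22], [0.17, 2.65], [-2.57, 2.57]. Speed limits (rad/s): [2.79, 2.79, 3.14, 3.14, 3.14, 3.14].

INTERFACE

Orientations are given as [roll, pitch, yaw] about the fixed x, y, z axes, in that order (R = Rz(yaw) Ry(pitch) Rx(roll)).
In Python, from bench import robot gives the robot as it stands.
- The arm moves only by the tool send_rows, never from a script. Its argument "increments" is a list of rows, each a list of 5 numbers: the opening, from -1 (shut) to 1 (fully open), so that 0 is half open, then the shift along the tool's x, y, z in m, then the turn about the tool's x in rad. In form: [[hand, tx, ty, tz, roll], ...]. A call has 1 to 5 rows; each row is the pose to reach, as a shift and turn from the pose commanded when the call began, along the tool's axes at that moment; what a row does not reach only later rows make up. A row lasts 1/12 s, in which the tool goes at most 41.7 mm and 7.16 degrees, less where a joint would pass 70% of its speed; a pose out of reach is approached as far as the arm can. A call with a gripper value outside its range is refused whole. The fingers move at their own pace and stop on an object; the grip force is fixed at half the most. Time passes only in rows, so rows that repeat a pose let the fingers close. It gives the time, the measured TCP pose, the force and the opening at its end, in the units of the state.
- robot.get_obs(): the state, without advancing time (a new reading comes with each control period).
- robot.snapshot(name): name is "scene" or "top" or "wrist"; returns a dict with "image" (420x560x3 uint8, red, green, blue), "intrinsics" (3x3 intrinsics, pixels), "k1" (the pictures are not rectified: a ray, as slopes to the right and down, at radius r is drawn at 1 + k1 r^2 times it, then the intrinsics apply), "world_from_camera" (4x4, takes a point from camera to world coordinates). Camera axes: x right, y down, z forward; pixel columns grow to the right and rows downward; lengths in m; the calibration is good to about 2 mm. A picture is of the moment at which its call begins. There is no depth.
- robot.close_job(): hands the job in, once; it reports no verdict.
The state is a dict: "time": time; "joint_positions": joint angles; "qvel": joint speeds; "joint_torque": joint torques, N m; "tool_pos": TCP position; "ee_rot": TCP orientation; "wrist_force": force on the tool from outside, world axes, zero at the start; "wrist_torque": the same for the moment, N m; "width": finger opening in m.
Only numpy, scipy, OpenCV 4.12 (cv2) and the standard library are available. Lean on these libraries where they do the work, as an engineer would, in place of code of your own. Each camera call takes 0.05 s, during which the arm holds its last target.

TASK

Shut the open white hatch of the grey dry-storage case completely, then lock it: push its red bar knob down while turning it clockwise, about a quarter turn, until the knob sinks into its locked detent, and let go. Every case's hidden catch sits at a slightly different angle, so feel for the place where the knob gives way; do not stop short of it or turn on past it. Leave the bottle, the metal weight and the glass beaker to the right of the case where they are.

Things in the scene. Friction and masses are not known exactly. Their poses are not given: they have to be found in the camera images.
- case: grey metal storage case fixed to the bench, 190 (x) x 220 (y) x 83 mm high, with an aluminium rim and a bow handle on its left and right sides. Origin: centre of its underside, on the bench; z up, -x is its front (the knob side, towards the robot), +x its hinged rear.
- hatch (a joint): angle of the white hatch, rad: 0 = shut, grows as the front edge rises. The hatch is a flat plate 8 mm thick, 197 mm deep, 222 mm wide, hinged along y at case x = +95 mm, z = 87 mm. Shut, its top face is at case z = 94 mm and its front edge at case x = -102 mm. Its friction hinge stays where it is left; pressing the front edge down takes up to about 8 N. A stop ends its motion at 0.
- hatch_edge (a point): point on the hatch's top face, 17 mm behind the middle of its front edge, 180 mm from the hinge line and 7 mm above it (square to the plate); x and z as the case's when shut. The top face is free 40 to 100 mm to either side of it, the knob standing 35 mm behind it.
- knob_grip (a point): centre of the red knob's grip bar: 44 mm long (x of this point), 11 mm wide (y), 26 mm high, from 13 mm below this point to 12 mm above it, over a 40 mm round flange. With the hatch shut this point is 120 mm or more above the case's origin while unlocked (crossbar on the flat of the hidden catch), 116 mm when locked (sunk 4 mm).
- knob (a joint): turn of the red knob, rad: 0 = bar front to rear along the case's x (unlocked; it starts within 0.1), grows clockwise seen from above; stops at -0.25 and 2.5; friction 0.03 N m. A crossbar hidden under it, along the bar, meets a V groove in the catch somewhere between 1.05 and 2.1, where the knob can sink 4 mm; forced on, it climbs out of the groove again.
- knob_axis (a point): fixed point of the hatch where the knob's axis leaves its top face: 145 mm from the hinge line, mid-width. The knob slides 7.5 mm up and down along this axis and stays where it is left (friction 4 N): it sinks only under a push of more than about 3 N, part way within about 0.12 rad of the locked angle, and fully if pushed while free to turn, as it then centres itself.
- bottle: bystander to the right of the case: clear reagent bottle with blue cap, 56 mm wide, 106 mm high; origin at the centre of its base.
- weight: bystander: metal calibration weight with a knob, 30 mm wide, 44 mm high; origin at the centre of its base.
- beaker: bystander: small glass beaker, 54 mm wide, 68 mm high; origin at the centre of its base.

How it is judged:
By the outcome, as a careful person would: the job done as asked, in the order asked, and still so for the second after the job is handed in, with the robot touching nothing.
It also fails if it takes over 72 s, if anything falls off the work surface, if the arm or the gripper's body presses on something with over 40 N, if the wrist force passes 120 N, or if a joint passes its speed limit or range.

## Working session

There is one attempt and no reset: what is moved stays moved. The work goes in short steps, Python scripts to look and compute and a tool call to move; the robot and the scene stay as the last step left them, time stands still between calls to the robot, and variables do not carry over. Pictures are saved under pics/ and viewed, and the job is handed in when it is done.

Besides the shell and the picture viewer there is one more tool, called as name(argument=value, ...), one argument or row to a line, values as JSON. send_rows: Moves the arm, as the interface text tells. Its arguments: {"type":"object","properties":{"increments":{"type":"array"}},"required":["increments"]}

```bash
ls; mkdir -p pics; cat > h.py <<'E'
import numpy as np, cv2
from bench import robot
def snap(n,f):
    s=robot.snapshot(n); cv2.imwrite('pics/'+f,cv2.cvtColor(s['image'],cv2.COLOR_RGB2BGR)); np.savez('pics/'+f+'.npz',**{k:np.array(v) for k,v in s.items()}); return s
def load(f): return dict(np.load('pics/'+f+'.npz'))
def ray(s,u,v):
    K=np.array(s['intrinsics']);k=float(s['k1'])
    p=cv2.undistortPoints(np.array([[[u,v]]],float),K,np.array([k,0,0,0]))[0,0]
    T=np.array(s['world_from_camera']); d=T[:3,:3]@[p[0],p[1],1]; return T[:3,3],d/np.linalg.norm(d)
def onz(s,u,v,z):
    o,d=ray(s,u,v); return o+d*(z-o[2])/d[2]
def tri(a,b):
    (o1,d1),(o2,d2)=a,b
    t=np.linalg.lstsq(np.c_[d1,-d2],o2-o1,rcond=None)[0]
    p=o1+d1*t[0];q=o2+d2*t[1]; return (p+q)/2,np.linalg.norm(p-q)
def proj(s,P):
    T=np.linalg.inv(np.array(s['world_from_camera'])); R=T[:3,:3]
    return cv2.projectPoints(np.array(P,float).reshape(-1,3),cv2.Rodrigues(R)[0],T[:3,3],np.array(s['intrinsics']),np.array([float(s['k1']),0,0,0]))[0][:,0]
E
python3 - <<'E'
from h import *
for n in ['scene','top','wrist']:
    s=snap(n,n+'0.png'); print(n,s['k1'],np.round(s['world_from_camera'],3).tolist())
print(robot.get_obs())
E
```

```text
pics
scene -0.042539805360592126 [[-0.902, -0.287, 0.322, 0.187], [-0.431, 0.577, -0.694, 0.629], [0.013, -0.765, -0.644, 0.77], [0.0, 0.0, 0.0, 1.0]]
top 0.024783525037865375 [[-0.014, -0.995, 0.099, 0.441], [-1.0, 0.013, -0.013, -0.088], [0.012, -0.099, -0.995, 1.279], [0.0, 0.0, 0.0, 1.0]]
wrist -0.033348931166254814 [[0.349, -0.902, -0.255, 0.266], [-0.937, -0.336, -0.092, -0.486], [-0.003, 0.271, -0.963, 0.384], [0.0, 0.0, 0.0, 1.0]]
{'time': 0.15, 'joint_positions': array([-1.31809976e+00,  8.78392312e-02,  1.37184898e+00,  1.90597357e-05,
        1.68359339e+00, -1.03107136e-01]), 'qvel': array([-9.31113181e-04, -3.06706881e-03, -5.01810838e-03, -6.08683897e-04,
       -9.24218604e-05, -1.12217887e-03]), 'joint_torque': array([ 1.26449489e-03, -3.40643299e+01, -3.02792752e+01,  7.18099577e-02,
        3.04767920e-02, -1.25143547e-04]), 'tool_pos': array([ 0.19148771, -0.51516648,  0.20457302]), 'ee_rot': array([-1.68511839,  1.56910727,  1.8122801 ]), 'wrist_force': array([-0.11507772, -0.71698886, -0.36807246]), 'wrist_torque': array([0.02092818, 0.02931872, 0.05482131]), 'width': 0.09389115401700934}
```

View pics/scene0.png

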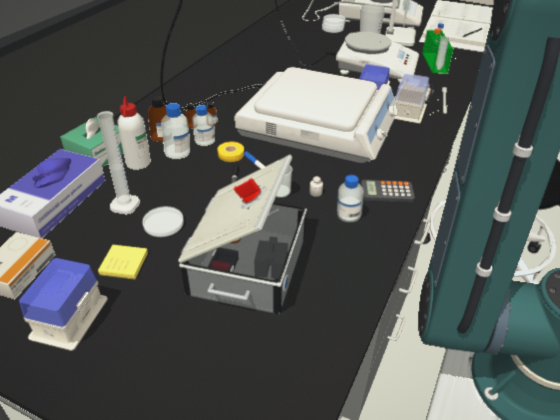

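View pics/top0.png

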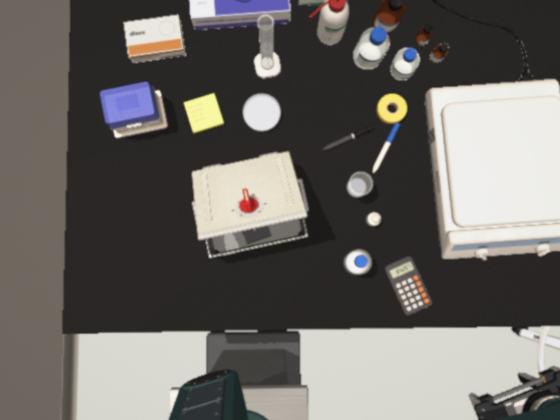

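View pics/wrist0.png

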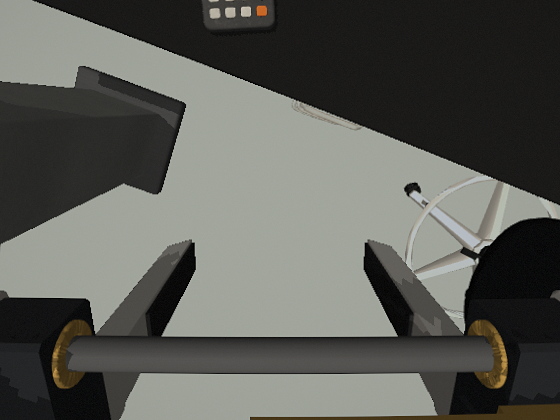

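```bash
python3 - <<'E'
import cv2
a=cv2.imread('pics/top0.png')[135:275,170:400]; cv2.imwrite('pics/top0z.png',cv2.resize(a,None,fx=3.4,fy=3.4,interpolation=2))
a=cv2.imread('pics/scene0.png')[140:315,170:380]; cv2.imwrite('pics/scene0z.png',cv2.resize(a,None,fx=3.4,fy=3.4,interpolation=2))
E
```

```text
(no output)
```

View pics/top0z.png

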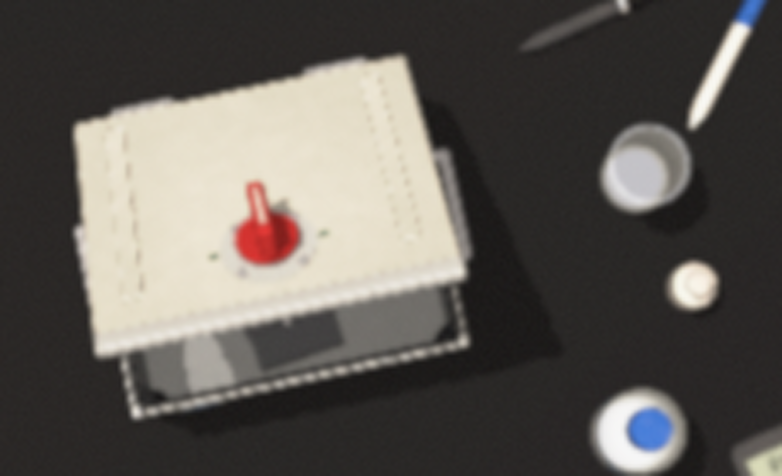

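View pics/scene0z.png

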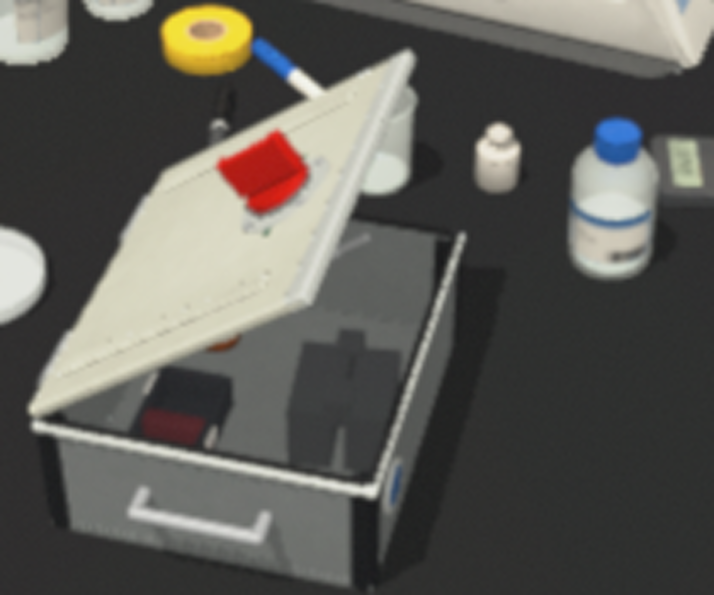

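```bash
python3 - <<'E'
from h import *
t=load('top0.png');s=load('scene0.png')
T=lambda u,v:(170+(u+.5)/3.4-.5,135+(v+.5)/3.4-.5)
S=lambda u,v:(170+(u+.5)/3.4-.5,140+(v+.5)/3.4-.5)
for n,a in dict(FL=(137,412),FR=(467,345)).items(): print(n,onz(t,*T(*a),.083).round(4))
for n,a in dict(FL=(373,492),FR=(462,237),BLhinge=(38,425)).items(): print('scene',n,onz(s,*S(*a),.083).round(4))
for n,a in dict(RL=(76,125),RR=(405,57)).items(): print(n,onz(t,*T(*a),.09).round(4))
for n,a,b in [('pFLtop',(96,342),(295,300)),('pFRtop',(465,262),(403,53)),('FLrim',(137,412),(373,492)),('FRrim',(467,345),(462,237)),('knob end hi',(253,183),(285,133))]:
    print(n,tri(ray(t,*T(*a)),ray(s,*S(*b))))
for n,a,z in [('beaker',(642,185),.0),('weight',(692,286),.03),('bottlecap',(650,428),.1)]: print(n,onz(t,*T(*a),z).round(3))
E
```

```text
FL [0.4543 0.0551 0.083 ]
FR [ 0.4951 -0.1614  0.083 ]
scene FL [0.4513 0.0608 0.083 ]
scene FR [ 0.4933 -0.1527  0.083 ]
scene BLhinge [0.6353 0.0972 0.083 ]
RL [0.6433 0.0942 0.09  ]
RR [ 0.6863 -0.1234  0.09  ]
pFLtop (array([0.4937163 , 0.06445205, 0.20309676]), np.float64(0.0015260585871404069))
pFRtop (array([ 0.53792546, -0.15418113,  0.20347626]), np.float64(0.0021213170336776815))
FLrim (array([0.45406485, 0.05569215, 0.07668092]), np.float64(0.0007639505768731498))
FRrim (array([ 0.49609404, -0.16164458,  0.075341  ]), np.float64(0.0012811888268582413))
knob end hi (array([ 0.57007192, -0.03573321,  0.21617929]), np.float64(0.03420636321344994))
beaker [ 0.611 -0.293  0.   ]
weight [ 0.536 -0.32   0.03 ]
bottlecap [ 0.439 -0.277  0.1  ]
```

```bash
cat >> h.py <<'E'
from scipy.spatial.transform import Rotation as Ro
yaw=.19
C=np.array([.568,-.033,0]); ex=np.array([np.cos(yaw),np.sin(yaw),0]); ey=np.array([-np.sin(yaw),np.cos(yaw),0])
def case(x,y,z): return C+ex*x+ey*y+np.array([0,0,z])
def tool():
    o=robot.get_obs(); R=Ro.from_euler('xyz',o['ee_rot']).as_matrix(); return o,R
def to(P,yawerr=True):
    o,R=tool(); d=R.T@(np.array(P)-o['tool_pos'])
    a=np.arctan2(R[1,1],R[0,1]); 
    print('t',round(o['time'],2),'pos',o['tool_pos'].round(4),'delta',d.round(4),'tooly yaw',a.round(3),'case-y yaw',round(yaw+np.pi/2,3),'F',o['wrist_force'].round(1),'q',o['joint_positions'].round(2),'w',round(o['width'],4))
E
python3 - <<'E'
from h import *
o,R=tool();print(R.round(3))
th=.65;r=.182
P=case(.095-(r*np.cos(th)-.007*np.sin(th)),.06,.087+r*np.sin(th)+.007*np.cos(th));print(P)
to(P+[0,0,.04])
E
```

```text
[[-0.     0.348 -0.937]
 [ 0.002 -0.937 -0.348]
 [-1.    -0.002 -0.   ]]
[0.51183904 0.01729867 0.20271651]
t 0.15 pos [ 0.1915 -0.5152  0.2046] delta [-0.0374 -0.3876 -0.4858] tooly yaw -1.215 case-y yaw 1.761 F [-0.1 -0.7 -0.4] q [-1.32  0.09  1.37  0.    1.68 -0.1 ] w 0.0939
```

send_rows(
  increments=[
    [-1,-0.035,0,-0.01,-0.12],
    [-1,-0.065,-0.015,-0.025,-0.24],
    [-1,-0.09,-0.035,-0.05,-0.36],
    [-1,-0.1,-0.06,-0.075,-0.48],
    [-1,-0.1,-0.085,-0.105,-0.6],
  ],
)

```text
time: 0.57
tool_pos: [0.2608, -0.3995, 0.3089]
ee_rot: [1.042, 1.565, -1.14]
wrist_force: [0.6, -0.3, 0.7]
width: 0.0643
```

```bash
python3 - <<'E'
from h import *
to([.512,.017,.27])
E
```

```text
t 0.57 pos [ 0.2608 -0.3995  0.3089] delta [ 0.0372 -0.0335 -0.4854] tooly yaw -0.611 case-y yaw 1.761 F [ 0.6 -0.3  0.7] q [-1.11 -0.08  1.33 -0.    1.88 -0.5 ] w 0.0643
```

send_rows(
  increments=[
    [-1,0,0,-0.035,-0.12],
    [-1,0,0,-0.075,-0.24],
    [-1,0,0,-0.115,-0.36],
    [-1,0,0,-0.155,-0.48],
    [-1,0,0,-0.19,-0.6],
  ],
)

```text
time: 0.98
tool_pos: [0.3708, -0.2419, 0.3054]
ee_rot: [2.304, 1.57, 0.724]
wrist_force: [0.6, -0.2, 0.6]
width: 0.031
```

```bash
python3 - <<'E'
from h import *
to([.512,.017,.27])
E
```

```text
t 0.98 pos [ 0.3708 -0.2419  0.3054] delta [ 0.0355  0.139  -0.2601] tooly yaw -0.009 case-y yaw 1.761 F [ 0.6 -0.2  0.6] q [-0.71 -0.15  1.41  0.    1.89 -0.7 ] w 0.031
```

send_rows(
  increments=[
    [-1,0,0.015,-0.035,-0.12],
    [-1,0,0.035,-0.07,-0.24],
    [-1,0,0.055,-0.105,-0.36],
    [-1,0,0.075,-0.14,-0.48],
    [-1,0,0.09,-0.17,-0.6],
  ],
)

```text
time: 1.4
tool_pos: [0.4633, -0.073, 0.3051]
ee_rot: [2.81, 1.57, 1.832]
wrist_force: [0.6, 0.0, -0.2]
width: 0.0004
```

```bash
python3 - <<'E'
from h import *
to([.512,.017,.27])
E
```

```text
t 1.4 pos [ 0.4633 -0.073   0.3051] delta [ 0.0351  0.0906 -0.0475] tooly yaw 0.592 case-y yaw 1.761 F [ 0.6  0.  -0.2] q [-0.28 -0.09  1.35  0.    1.88 -0.87] w 0.0004
```

send_rows(
  increments=[
    [-1,0,0.018,-0.01,-0.12],
    [-1,0,0.036,-0.02,-0.24],
    [-1,0,0.054,-0.03,-0.36],
    [-1,0,0.072,-0.04,-0.48],
    [-1,0,0.09,-0.047,-0.6],
  ],
)

```text
time: 1.82
tool_pos: [0.5117, 0.0148, 0.3052]
ee_rot: [-2.928, 1.57, 2.976]
wrist_force: [0.5, 0.0, 0.6]
width: 0.0004
```

send_rows(
  increments=[
    [-1,0,0,0,-0.12],
    [-1,0,0,0,-0.24],
    [-1,0,0,0,-0.36],
    [-1,0,0,0,-0.48],
    [-1,0,0,0,-0.569],
  ],
)

```text
time: 2.23
tool_pos: [0.5115, 0.0135, 0.305]
ee_rot: [2.956, 1.57, -3.139]
wrist_force: [-0.1, 0.3, 0.0]
width: 0.0003
```

```bash
python3 - <<'E'
from h import *
to([.512,.017,.2027])
for n in ['scene','top','wrist']: snap(n,n+'1.png')
a=cv2.imread('pics/top1.png')[135:275,170:400]; cv2.imwrite('pics/top1z.png',cv2.resize(a,None,fx=3.4,fy=3.4,interpolation=2))
a=cv2.imread('pics/scene1.png')[100:315,170:380]; cv2.imwrite('pics/scene1z.png',cv2.resize(a,None,fx=2.7,fy=2.7,interpolation=2))
E
```

```text
t 2.23 pos [0.5115 0.0135 0.305 ] delta [0.1023 0.0033 0.0012] tooly yaw 1.76 case-y yaw 1.761 F [-0.1  0.3  0. ] q [-0.08  0.    1.26 -0.    1.88 -1.84] w 0.0003
```

View pics/scene1z.png

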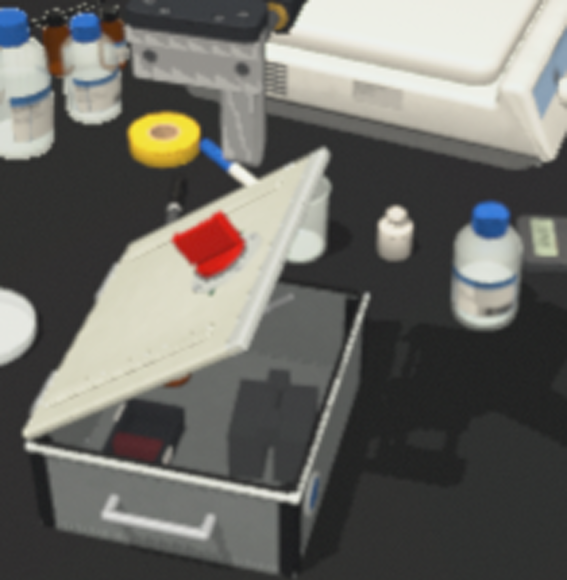

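View pics/wrist1.png

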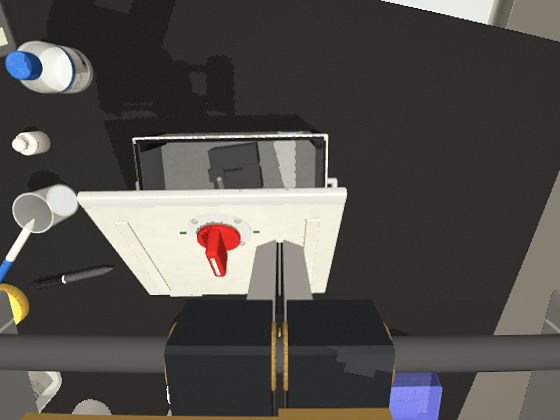

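send_rows(
  increments=[
    [-1,0.035,0,0,0],
    [-1,0.07,0,0,0],
    [-1,0.09,0,0,0],
    [-1,0.1,0,0,0],
    [-1,0.11,0,-0.005,0],
  ],
)

```text
time: 2.8
tool_pos: [0.5071, 0.0127, 0.1952]
ee_rot: [0.714, 1.57, 0.896]
wrist_force: [-0.4, 0.5, 3.8]
width: 0.0001
```

send_rows(
  increments=[
    [-1,0.008,0,-0.005,0],
    [-1,0.016,0,-0.01,0],
    [-1,0.024,0,-0.015,0],
    [-1,0.032,0,-0.019,0],
    [-1,0.04,0,-0.023,0],
  ],
)

```text
time: 3.22
tool_pos: [0.4847, 0.0082, 0.1556]
ee_rot: [-0.262, 1.568, -0.079]
wrist_force: [4.0, -0.1, 1.3]
width: 0.0008
```

send_rows(
  increments=[
    [-1,0.008,0,-0.0025,0],
    [-1,0.016,0,-0.005,0],
    [-1,0.024,0,-0.007,0],
    [-1,0.032,0,-0.009,0],
    [-1,0.04,0,-0.011,0],
  ],
)

```text
time: 3.63
tool_pos: [0.4732, 0.0061, 0.1147]
ee_rot: [-1.159, 1.57, -0.976]
wrist_force: [2.2, 0.9, 2.0]
width: 0.0005
```

send_rows(
  increments=[
    [-1,0.005,0,0,0],
    [-1,0.01,0,0,0],
    [-1,0.014,0,0,0],
    [-1,0.018,0,0,0],
    [-1,0.021,0,0,0],
  ],
)

```text
time: 4.05
tool_pos: [0.4721, 0.0062, 0.0942]
ee_rot: [3.036, 1.568, -3.064]
wrist_force: [-5.0, -1.9, 10.4]
width: 0.001
```

```bash
python3 - <<'E'
from h import *
to([.512,.017,.2027])
for n in ['scene','top','wrist']: snap(n,n+'2.png')
a=cv2.imread('pics/scene2.png')[100:315,170:380]; cv2.imwrite('pics/scene2z.png',cv2.resize(a,None,fx=2.7,fy=2.7,interpolation=2))
E
```

```text
t 4.05 pos [0.4721 0.0062 0.0942] delta [-0.1087  0.0034  0.0409] tooly yaw 1.754 case-y yaw 1.761 F [-5.  -1.9 10.4] q [-0.11 -0.03  1.72 -0.    1.46 -1.86] w 0.001
```

View pics/scene2z.png

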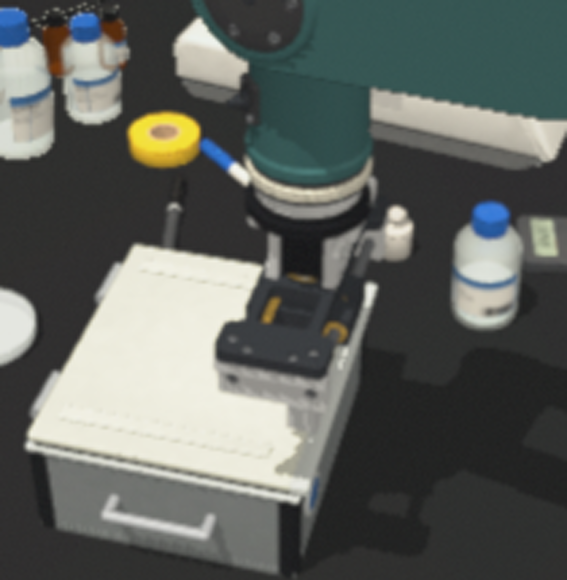

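send_rows(
  increments=[
    [-1,0.001,0,0,0],
    [-1,0.002,0,0,0],
    [-1,0.003,0,0,0],
    [-1,0.003,0,0,0],
    [-1,0.003,0,0,0],
  ],
)

```text
time: 4.62
tool_pos: [0.4728, 0.0064, 0.0941]
ee_rot: [-2.895, 1.57, -2.712]
wrist_force: [-7.8, -0.4, 14.8]
width: 0.0002
```

send_rows(
  increments=[
    [-1,0.002,0,0,0],
    [-1,0.004,0,0,0],
    [-1,0.006,0,0,0],
    [-1,0.006,0,0,0],
    [-1,0.006,0,0,0],
  ],
)

```text
time: 5.03
tool_pos: [0.473, 0.0064, 0.0937]
ee_rot: [-0.599, 1.569, -0.415]
wrist_force: [-18.7, 1.3, 38.8]
width: 0.0005
```

send_rows(
  increments=[
    [-1,-0.02,0,0,0],
    [-1,-0.055,0,0,0],
    [-1,-0.09,0,0,0],
    [0,-0.125,0,0,0],
    [0,-0.155,0,0,0],
  ],
)

```text
time: 5.45
tool_pos: [0.4737, 0.0066, 0.2425]
ee_rot: [-0.026, 1.569, 0.158]
wrist_force: [0.5, -0.8, 0.1]
width: 0.0103
```

```bash
python3 - <<'E'
from h import *
to(case(-.05,0,.139))
for n in ['scene','top','wrist']: s=snap(n,n+'3.png')
a=cv2.imread('pics/scene3.png')[100:315,170:380]; cv2.imwrite('pics/scene3z.png',cv2.resize(a,None,fx=2.7,fy=2.7,interpolation=2))
E
```

```text
t 5.45 pos [0.4737 0.0066 0.2425] delta [ 0.1036 -0.0564  0.0352] tooly yaw 1.754 case-y yaw 1.761 F [ 0.5 -0.8  0.1] q [-0.11 -0.09  1.47  0.    1.75 -1.86] w 0.0103
```

View pics/scene3z.png

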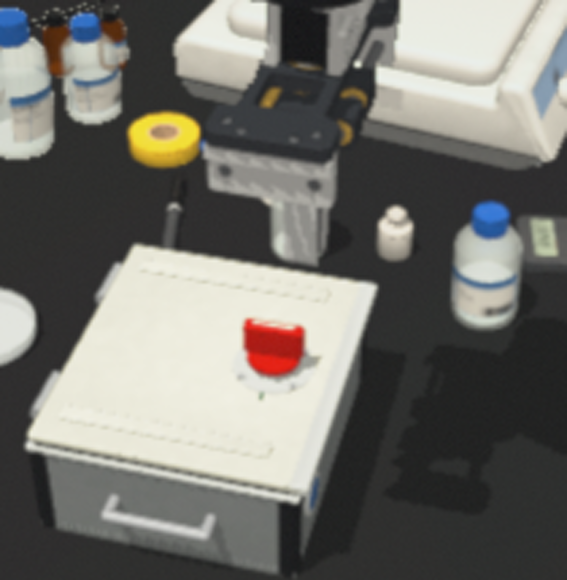

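View pics/wrist3.png

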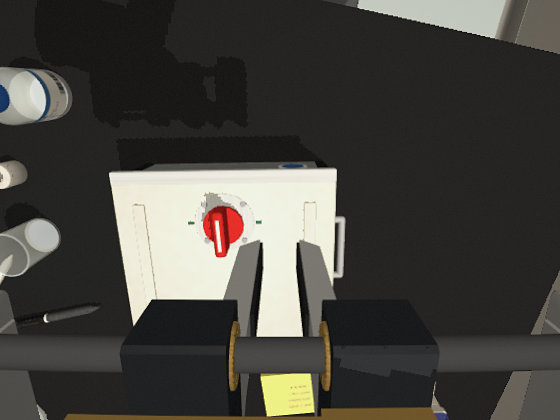

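View pics/top3.png

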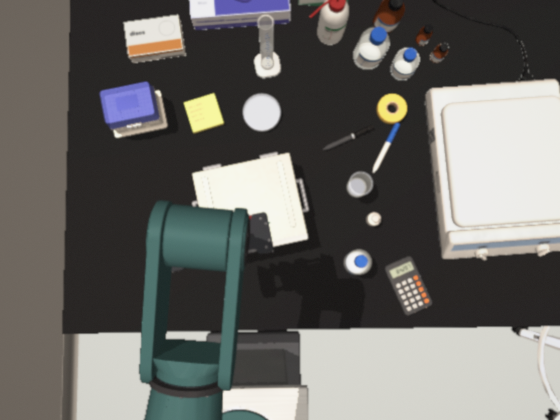

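```bash
python3 - <<'E'
import cv2,numpy as np
a=cv2.imread('pics/wrist3.png')[180:270,170:275]; b=cv2.imread('pics/scene3.png')[205:255,245:310]
cv2.imwrite('pics/w3z.png',np.hstack([cv2.resize(a,(467,400),interpolation=2),np.zeros((400,5,3),'u1'),cv2.resize(b,(325,250),interpolation=2) if 0 else cv2.copyMakeBorder(cv2.resize(b,(325,250),interpolation=2),0,150,0,0,0)]))
E
```

```text
(no output)
```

View pics/w3z.png

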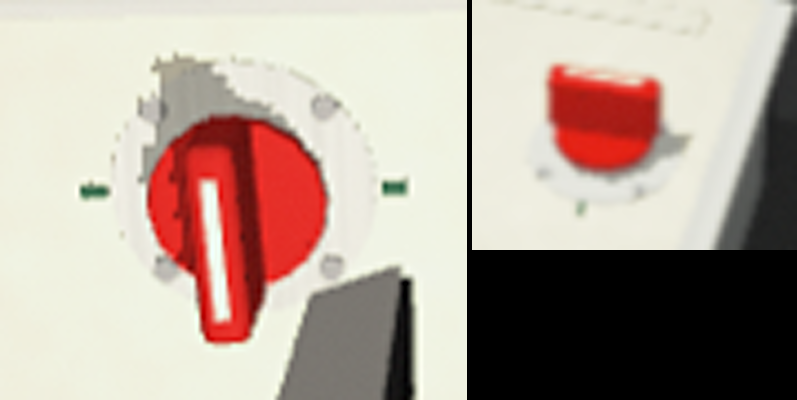

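```bash
python3 - <<'E'
from h import *
w=load('wrist3.png');s=load('scene3.png')
W=lambda u,v:(170+(u+.5)/4.448-.5,180+(v+.5)/4.444-.5)
S=lambda u,v:(245+(u+.5)/5-.5,205+(v+.5)/5-.5)
for n,a,b in [('front',(207,180),(176,83)),('rear',(222,321),(93,70))]: print(n,tri(ray(w,*W(*a)),ray(s,*S(*b))))
f=onz(w,*W(207,180),.132);r=onz(w,*W(222,321),.132);c=(f+r)/2;print(f,r,c,'yaw',np.arctan2(*(r-f)[1::-1]))
fl=onz(w,*W(237,200),.107);print('flange c',fl)
# green marks along case y at hatch top
a=onz(w,*W(95,191),.094);b=onz(w,*W(395,187),.094);print('marks',a,b,(a+b)/2,'case yaw',np.arctan2(*(b-a)[1::-1])-np.pi/2)
print(case(-.05,0,.12))
e=[onz(w,u,v,.094) for u,v in [(111,172),(336,170)]];print('front edge',e,np.arctan2(*(e[1]-e[0])[1::-1])-np.pi/2)
E
```

```text
front (array([ 0.5031377 , -0.04418709,  0.13129633]), np.float64(0.0035977065356714703))
rear (array([ 0.53377527, -0.03699196,  0.13129828]), np.float64(0.002040282730140032))
[ 0.50478027 -0.04394922  0.132     ] [ 0.53456961 -0.03689401  0.132     ] [ 0.51967494 -0.04042161  0.132     ] yaw 0.23255179617675448
flange c [ 0.51738163 -0.04010762  0.107     ]
marks [ 0.52612425 -0.07343597  0.094     ] [ 0.51267572 -0.00683036  0.094     ] [ 0.51939999 -0.04013316  0.094     ] case yaw 0.1992343071407079
[ 0.51889979 -0.04244294  0.12      ]
front edge [array([ 0.48884158, -0.15609016,  0.094     ]), array([0.44723614, 0.05771797, 0.094     ])] 0.19219061552657535
```

```bash
python3 - <<'E'
from h import *
to([.519,-.0405,.111])
E
```

```text
t 5.6 pos [0.4751 0.0064 0.2432] delta [ 0.1325 -0.0539  0.0337] tooly yaw 1.754 case-y yaw 1.761 F [-0.8 -1.  -0.4] q [-0.11 -0.09  1.47  0.    1.75 -1.86] w 0.0225
```

send_rows(
  increments=[
    [0,0.01,-0.02,0.012,-0.02],
    [0,0.03,-0.04,0.025,-0.045],
    [0,0.05,-0.054,0.034,-0.045],
    [0,0.07,-0.054,0.034,-0.045],
    [0,0.07,-0.054,0.034,-0.045],
  ],
)

```text
time: 6.02
tool_pos: [0.5132, -0.0404, 0.1626]
ee_rot: [2.701, 1.557, 2.928]
wrist_force: [-0.8, 0.1, -0.5]
width: 0.047
```

```bash
python3 - <<'E'
from h import *
to([.519,-.0405,.111])
s=snap('wrist','wrist4.png')
E
```

```text
t 6.02 pos [ 0.5132 -0.0404  0.1626] delta [ 0.0516 -0.0017  0.0063] tooly yaw 1.798 case-y yaw 1.761 F [-0.8  0.1 -0.5] q [-0.19  0.03  1.51  0.    1.61 -1.99] w 0.047
```

View pics/wrist4.png

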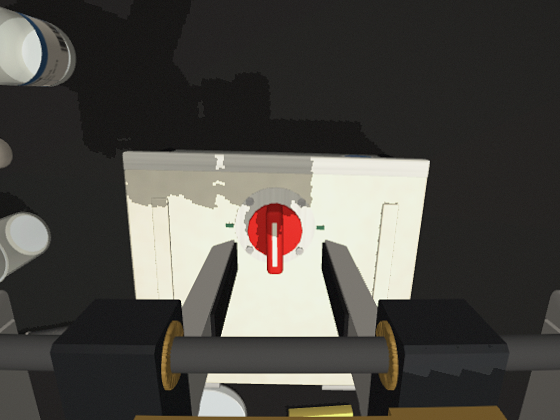

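send_rows(
  increments=[
    [0,0,0,0,0],
    [0,0.015,-0.001,0,0],
    [0,0.03,-0.001,0,0],
    [0,0.042,-0.001,0,0],
    [0,0.048,-0.001,0,0],
  ],
)

```text
time: 6.48
tool_pos: [0.5164, -0.0411, 0.1219]
ee_rot: [2.634, 1.57, 2.863]
wrist_force: [0.6, -0.2, 0.2]
width: 0.0474
```

```bash
python3 - <<'E'
from h import *
to([.519,-.0405,.111])
s=snap('wrist','wrist5.png');s=snap('scene','scene5.png')
a=cv2.imread('pics/scene5.png')[150:290,200:350]; b=cv2.imread('pics/wrist5.png')[150:300,200:360]
cv2.imwrite('pics/z5.png',np.hstack([cv2.resize(a,(400,373),interpolation=2),cv2.resize(b,(400,373),interpolation=2)]))
E
```

```text
t 6.48 pos [ 0.5164 -0.0411  0.1219] delta [0.0109 0.     0.0027] tooly yaw 1.8 case-y yaw 1.761 F [ 0.6 -0.2  0.2] q [-0.19  0.05  1.58  0.    1.52 -1.99] w 0.0474
```

View pics/z5.png

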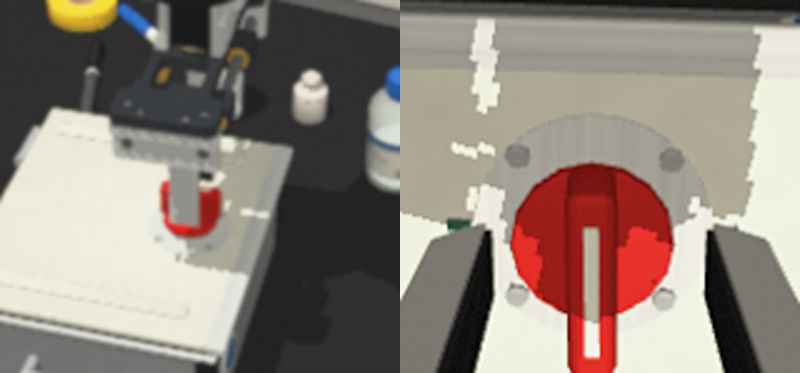

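send_rows(
  increments=[
    [0,0.005,0,0.001,0],
    [0,0.009,0,0.002,0],
    [0,0.009,0,0.002,0],
    [-1,0.009,0,0.002,0],
    [-1,0.009,0,0.002,0],
  ],
)

```text
time: 7.0
tool_pos: [0.519, -0.0412, 0.1138]
ee_rot: [-0.605, 1.57, -0.377]
wrist_force: [-0.2, -0.8, 0.7]
width: 0.0372
```

send_rows(
  increments=[
    [-1,0,0,0,0],
    [-1,0,0,0,0],
    [-1,0,0,0,0],
    [-1,0,0,0,0],
    [-1,0,0,0,0],
  ],
)

```text
time: 7.42
tool_pos: [0.519, -0.042, 0.1137]
ee_rot: [-1.405, 1.569, -1.177]
wrist_force: [0.2, -2.8, 0.1]
width: 0.0107
```

```bash
python3 - <<'E'
from h import *
to([.519,-.0405,.111])
print(robot.get_obs()['wrist_torque'])
E
```

```text
t 7.42 pos [ 0.519  -0.042   0.1137] delta [0.0027 0.0015 0.0003] tooly yaw 1.799 case-y yaw 1.761 F [ 0.2 -2.8  0.1] q [-0.19  0.06  1.58 -0.    1.5  -1.99] w 0.0107
[-0.39539691 -0.24737922  0.05714313]
```

send_rows(
  increments=[
    [-1,0,-0.001,0,0.1],
    [-1,0,-0.001,0,0.2],
    [-1,0,-0.001,0,0.3],
    [-1,0,-0.001,0,0.4],
    [-1,0,-0.001,0,0.5],
  ],
)

```text
time: 7.83
tool_pos: [0.5191, -0.042, 0.1137]
ee_rot: [1.03, 1.57, 0.754]
wrist_force: [1.1, -0.1, 0.2]
width: 0.011
```

send_rows(
  increments=[
    [-1,0,0,0,0.1],
    [-1,0,0,0,0.2],
    [-1,0,0,0,0.3],
    [-1,0,0,0,0.4],
    [-1,0,0,0,0.4],
  ],
)

```text
time: 8.25
tool_pos: [0.5191, -0.0419, 0.1137]
ee_rot: [1.293, 1.57, 0.62]
wrist_force: [0.5, -0.3, 0.5]
width: 0.0107
```

```bash
cat >>h.py <<'E'
def st():
    o,R=tool(); a=np.arctan2(R[1,1],R[0,1])
    print('t',round(o['time'],2),'pos',o['tool_pos'].round(4),'knob~',round(np.pi/2+.195-a,3),'F',o['wrist_force'].round(1),'T',o['wrist_torque'].round(2),'w',round(o['width'],4))
E
python3 -c "
from h import *
st()"
```

```text
t 8.25 pos [ 0.5191 -0.0419  0.1137] knob~ 0.868 F [ 0.5 -0.3  0.5] T [ 0.02 -0.18 -0.03] w 0.0107
```

Now press down and feel.

send_rows(
  increments=[
    [-1,0.001,0,0,0],
    [-1,0.002,0,0,0.03],
    [-1,0.003,0,0,0.06],
    [-1,0.003,0,0,0.09],
    [-1,0.003,0,0,0.1],
  ],
)

```text
time: 8.67
tool_pos: [0.5193, -0.042, 0.1134]
ee_rot: [0.7, 1.569, -0.07]
wrist_force: [-4.4, 0.5, 11.3]
width: 0.0107
```

```bash
python3 -c "
from h import *
st()"
```

```text
t 8.67 pos [ 0.5193 -0.042   0.1134] knob~ 0.965 F [-4.4  0.5 11.3] T [0.13 0.71 0.11] w 0.0107
```

send_rows(
  increments=[
    [-1,0,0,0,0.02],
    [-1,0,0,0,0.04],
    [-1,0,0,0,0.06],
    [-1,0,0,0,0.08],
    [-1,0,0,0,0.08],
  ],
)

```text
time: 9.08
tool_pos: [0.5193, -0.0419, 0.1134]
ee_rot: [0.799, 1.569, -0.051]
wrist_force: [-3.8, 0.2, 10.9]
width: 0.0111
```

send_rows(
  increments=[
    [-1,0,0,0,0.02],
    [-1,0,0,0,0.04],
    [-1,0,0,0,0.06],
    [-1,0,0,0,0.06],
    [-1,0,0,0,0.06],
  ],
)

```text
time: 9.5
tool_pos: [0.5193, -0.042, 0.1134]
ee_rot: [0.861, 1.569, -0.048]
wrist_force: [-4.0, 0.3, 11.0]
width: 0.0105
```

send_rows(
  increments=[
    [-1,0,0,0,0.02],
    [-1,0,0,0,0.04],
    [-1,0,0,0,0.06],
    [-1,0,0,0,0.06],
    [-1,0,0,0,0.06],
  ],
)

```text
time: 9.92
tool_pos: [0.5193, -0.0419, 0.1134]
ee_rot: [0.945, 1.569, -0.024]
wrist_force: [-3.8, 0.5, 10.9]
width: 0.0108
```

send_rows(
  increments=[
    [-1,0,0,0,0.02],
    [-1,0,0,0,0.04],
    [-1,0,0,0,0.06],
    [-1,0,0,0,0.06],
    [-1,0,0,0,0.06],
  ],
)

```text
time: 10.33
tool_pos: [0.5193, -0.0419, 0.1134]
ee_rot: [0.998, 1.569, -0.031]
wrist_force: [-3.2, 0.8, 10.8]
width: 0.0109
```

Knob about 1.23 now; still on the flat.

send_rows(
  increments=[
    [-1,0,0,0,0.02],
    [-1,0,0,0,0.04],
    [-1,0,0,0,0.06],
    [-1,0,0,0,0.06],
    [-1,0,0,0,0.06],
  ],
)

```text
time: 10.75
tool_pos: [0.5193, -0.0419, 0.1132]
ee_rot: [1.057, 1.569, -0.032]
wrist_force: [-3.6, 1.0, 9.9]
width: 0.011
```

send_rows(
  increments=[
    [-1,0,0,0,0.02],
    [-1,0,0,0,0.04],
    [-1,0,0,0,0.06],
    [-1,0,0,0,0.06],
    [-1,0,0,0,0.06],
  ],
)

```text
time: 11.17
tool_pos: [0.5193, -0.0419, 0.1126]
ee_rot: [1.185, 1.569, 0.036]
wrist_force: [-1.7, 0.3, 7.9]
width: 0.0105
```

```bash
python3 -c "
from h import *
st()"
```

```text
t 11.17 pos [ 0.5193 -0.0419  0.1126] knob~ 1.344 F [-1.7  0.3  7.9] T [ 0.14  0.36 -0.07] w 0.0105
```

send_rows(
  increments=[
    [-1,0.001,0,0,0.01],
    [-1,0.0015,0,0,0.02],
    [-1,0.0015,0,0,0.03],
    [-1,0.0015,0,0,0.04],
    [-1,0.0015,0,0,0.04],
  ],
)

```text
time: 11.58
tool_pos: [0.5194, -0.0419, 0.1116]
ee_rot: [1.197, 1.569, 0.008]
wrist_force: [-3.3, -0.0, 9.4]
width: 0.0109
```

```bash
python3 -c "
from h import *
st()"
```

```text
t 11.58 pos [ 0.5194 -0.0419  0.1116] knob~ 1.384 F [-3.3 -0.   9.4] T [ 0.1   0.53 -0.06] w 0.0109
```

send_rows(
  increments=[
    [-1,0.001,0,0,0.01],
    [-1,0.0015,0,0,0.02],
    [-1,0.0015,0,0,0.03],
    [-1,0.0015,0,0,0.03],
    [-1,0.0015,0,0,0.03],
  ],
)

```text
time: 12.0
tool_pos: [0.5194, -0.0419, 0.1105]
ee_rot: [1.212, 1.569, -0.007]
wrist_force: [-3.0, -0.5, 10.8]
width: 0.0108
```

```bash
python3 -c "
from h import *
st()"
```

```text
t 12.0 pos [ 0.5194 -0.0419  0.1105] knob~ 1.414 F [-3.  -0.5 10.8] T [ 0.17  0.66 -0.1 ] w 0.0108
```

send_rows(
  increments=[
    [-1,0.001,0,0,0.01],
    [-1,0.001,0,0,0.02],
    [-1,0.001,0,0,0.03],
    [-1,0.001,0,0,0.03],
    [-1,0.001,0,0,0.03],
  ],
)

```text
time: 12.42
tool_pos: [0.5194, -0.0419, 0.1095]
ee_rot: [1.224, 1.568, -0.025]
wrist_force: [-3.5, 0.3, 11.5]
width: 0.0104
```

```bash
python3 -c "
from h import *
st()"
```

```text
t 12.42 pos [ 0.5194 -0.0419  0.1095] knob~ 1.444 F [-3.5  0.3 11.5] T [ 0.22  0.68 -0.07] w 0.0104
```

send_rows(
  increments=[
    [-1,-0.001,0,0,0],
    [-1,-0.001,0,0,0],
    [-0.4,-0.001,0,0,0],
    [-0.4,-0.001,0,0,0],
    [-0.4,-0.001,0,0,0],
  ],
)

```text
time: 12.83
tool_pos: [0.5187, -0.042, 0.107]
ee_rot: [-2.118, 1.57, 2.915]
wrist_force: [0.1, 0.2, -0.1]
width: 0.0264
```

send_rows(
  increments=[
    [-0.4,-0.002,0,0,0],
    [-0.4,-0.01,0,0,0],
    [-0.4,-0.025,0,0,0],
    [-0.4,-0.04,0,0,0],
    [-1,-0.05,0,0,0],
  ],
)

```text
time: 13.25
tool_pos: [0.5196, -0.0422, 0.1594]
ee_rot: [1.039, 1.569, -0.213]
wrist_force: [0.2, 0.4, 0.3]
width: 0.0246
```

```bash
python3 - <<'E'
from h import *
to([.519,-.0405,.13]);st()
s=snap('wrist','wrist6.png');s=snap('scene','scene6.png')
a=cv2.imread('pics/scene6.png')[150:290,200:350]; b=cv2.imread('pics/wrist6.png')[150:300,200:360]
cv2.imwrite('pics/z6.png',np.hstack([cv2.resize(a,(400,373),interpolation=2),cv2.resize(b,(400,373),interpolation=2)]))
E
```

```text
t 13.25 pos [ 0.5196 -0.0422  0.1594] delta [ 0.0294 -0.     -0.0018] tooly yaw 0.319 case-y yaw 1.761 F [0.2 0.4 0.3] q [-0.19  0.04  1.52 -0.    1.59 -0.51] w 0.0246
t 13.25 pos [ 0.5196 -0.0422  0.1594] knob~ 1.446 F [0.2 0.4 0.3] T [-0.   -0.15 -0.06] w 0.0246
```

View pics/z6.png

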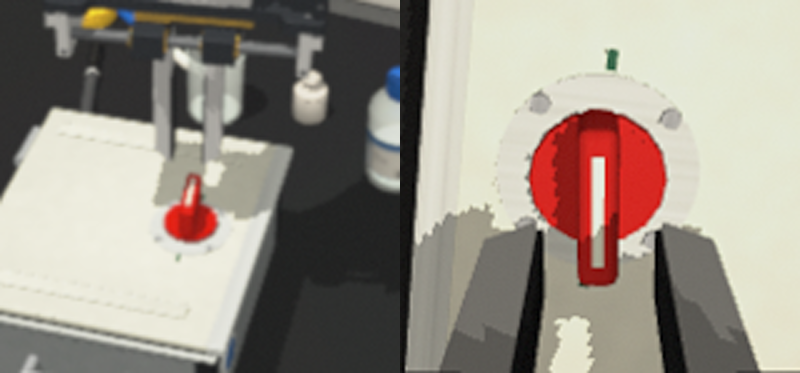

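send_rows(
  increments=[
    [-1,0,0,0,0],
    [-1,0,0,0,0],
    [-1,0.01,0,0,0],
    [-1,0.02,0,0,0],
    [-1,0.026,0,0,0],
  ],
)

```text
time: 13.77
tool_pos: [0.5176, -0.0419, 0.1285]
ee_rot: [-2.056, 1.567, 2.976]
wrist_force: [-0.7, -0.1, -0.3]
width: 0.0004
```

send_rows(
  increments=[
    [-1,0.002,0,0,0],
    [-1,0.004,0,0,0],
    [-1,0.006,0,0,0],
    [-1,0.006,0,0,0],
    [-1,0.006,0,0,0],
  ],
)

```text
time: 14.18
tool_pos: [0.5179, -0.0419, 0.1278]
ee_rot: [-1.877, 1.57, -3.129]
wrist_force: [-7.9, 1.3, 14.5]
width: 0.0002
```

```bash
python3 -c "
from h import *
st()"
```

```text
t 14.18 pos [ 0.5179 -0.0419  0.1278] knob~ 1.447 F [-7.9  1.3 14.5] T [0.18 1.31 0.  ] w 0.0002
```

send_rows(
  increments=[
    [-1,0.002,0,0,0],
    [-1,0.003,0,0,0],
    [-1,0.003,0,0,0],
    [-1,0.003,0,0,0],
    [-1,0.003,0,0,0],
  ],
)

```text
time: 14.6
tool_pos: [0.5182, -0.0419, 0.1277]
ee_rot: [0.662, 1.57, -0.59]
wrist_force: [-10.4, 2.4, 24.6]
width: 0.0003
```

send_rows(
  increments=[
    [-1,-0.015,0,0,0],
    [-1,-0.04,0,0,0],
    [-1,-0.075,0,0,0],
    [-1,-0.11,0,0,0],
    [-1,-0.14,0,0,0],
  ],
)

```text
time: 15.02
tool_pos: [0.5187, -0.0421, 0.2634]
ee_rot: [-1.914, 1.57, 3.118]
wrist_force: [0.3, -0.1, 0.6]
width: 0.0005
```

```bash
python3 - <<'E'
from h import *
st()
s=snap('wrist','wrist7.png');s=snap('scene','scene7.png')
a=cv2.imread('pics/scene7.png')[170:310,200:350]; b=cv2.imread('pics/wrist7.png')[120:300,180:380]
cv2.imwrite('pics/z7.png',np.hstack([cv2.resize(a,(400,373),interpolation=2),cv2.resize(b,(400,360),interpolation=2)[:,:] if 0 else cv2.resize(b,(400,373),interpolation=2)]))
E
```

```text
t 15.02 pos [ 0.5187 -0.0421  0.2634] knob~ 1.447 F [ 0.3 -0.1  0.6] T [ 0.01 -0.16 -0.01] w 0.0005
```

View pics/z7.png

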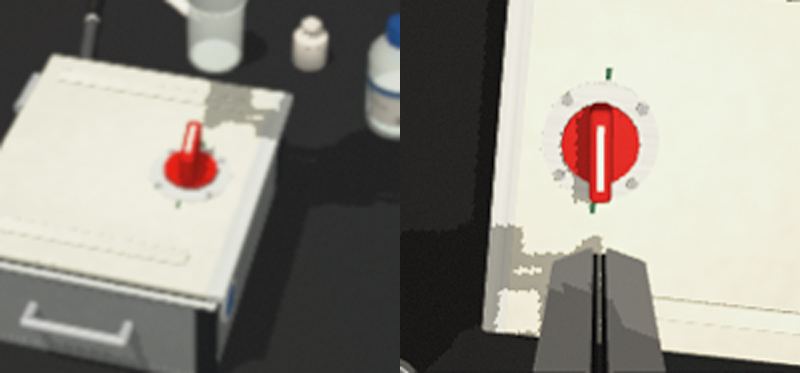

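View pics/scene7.png

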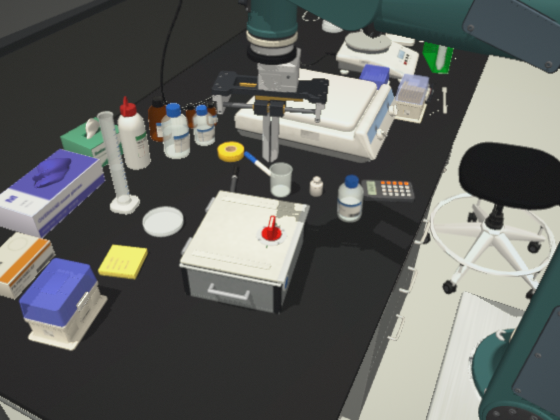

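```bash
python3 -c "
from h import *
print(robot.close_job())"
```

```text
the job is handed in; nothing more can be done
None
```

The hatch is shut and the knob is locked. I handed the job in at about 15 s with the gripper clear of everything.

- **Hatch:** I pressed the hatch down with shut fingers on its front edge until it stopped. Its top face was at 0.094 m and did not give under about 39 N.
- **Knob:** I gripped the bar, pressed down with about 11 N and turned it clockwise. It began to give way at about 1.3 rad and had sunk 3.9 mm at about 1.45 rad, so I stopped there and let go.
- **Seating push:** I then pushed on top of the free bar with about 25 N. Its top stayed at 0.1277 m, which puts the grip point at about 0.116 m, the locked height.

**Last pictures:** The hatch is flat and the bar is crosswise. In the last scene picture the bottle, weight and beaker look unmoved. I judged that by eye and did not measure it.

**Disagreement:** The case rim came out 6–8 mm low when measured from the scene and top cameras together. I used the wrist view and the contact forces for the fine positions instead. No check failed.

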